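# Lay out the crystal-mounting station

### The job

Lay out the bench for mounting crystals: centre the closed petri dish on the light plate's window, stand the sample puck in the middle of the foam stand's green pad and put its knobbed lid squarely on top of it, stand the reagent bottle behind the light plate (the side away from its dial, in line with the window) with a gap of about 2 cm, and stand the small vial midway between the light plate's centre and the foam stand's centre. Everything is to stand upright and be set down, not dropped; leave the large open dish where it is.

Things in the scene. Friction and masses are not known exactly. Their poses are not given: they have to be found in the camera images.
- plate: Light plate, fixed: flat grey slab, 104 (x) by 110 mm (y), top 16 mm above the bench, a flush round white window 71 mm across in its middle. A black dial 16 mm across sticks 12 mm out of its front side, off-centre. Origin: centre of underside, below the window. x points from the dial side to the back, y to the left seen from the dial; z up. The dial faces the robot within 0.2 rad.
- stand: Foam stand, fixed: blue round block 110 mm across, 34 mm high, with a green round pad 84 mm across on its middle; the pad's top is 40 mm above the bench. It stands beside the light plate, on its left or right, level with the window, centres 250 mm apart. Origin: centre of the underside; z up.
- dish: Closed petri dish: a low glass disc with a dull greyish-tan disc inside and a grey beaded rim, 60 mm across, 15 mm high, about 45 g. Grip across the diameter. Origin: centre of the underside; z up. Round, so its yaw means nothing. All masses vary by a quarter.
- puck: Sample puck: an aluminium disc 56 mm across, 26 mm high, flat on top with 16 small black holes, about 170 g. Grip across the diameter. Origin: centre of the underside; z up. Round, so its yaw means nothing. All masses vary by a quarter.
- lid: Lid of the sample puck: a flat steel disc 60 mm across and 8 mm thick, with a round dark knob 16 mm across standing 20 mm above the disc in its middle (28 mm overall), about 90 g. The underside is flat; it simply rests on the puck. Grip by the knob. Origin: centre of the underside; z up. Round, so its yaw means nothing. All masses vary by a quarter.
- bottle: Reagent bottle: amber glass body 46 mm across and straight up to 60 mm, pale label, then narrowing to a screw cap 33 mm across; 95 mm high in all, about 140 g. Grip across the body. Origin: centre of the underside; z up. Round, so its yaw means nothing. All masses vary by a quarter.
- vial: Small vial: clear, 24 mm across, black cap 25 mm across from 40 mm up to the top at 54 mm, about 30 g. Grip across the body. Origin: centre of the underside; z up. Round, so its yaw means nothing. All masses vary by a quarter.
- big_dish: Bystander: larger, empty open glass dish, 90 mm across, 18 mm high, near the far side of the bench. Not to be moved. Origin: centre of the underside.
Mind the look-alikes: they are no part of the job. Leave any blue look-alike of the lid alone.

How it is judged:
By the outcome, as a careful person would: the job done as asked, in the order asked, and still so for the second after the job is handed in, with the robot touching nothing.
It also fails if it takes over 115 s, if anything falls off the work surface, if the arm or the gripper's body presses on something with over 40 N, if the wrist force passes 120 N, or if a joint passes its speed limit or range.

### The arm

A 7-joint arm with a two-finger parallel gripper is mounted at the origin on the work surface. World frame = base frame: x ahead of the robot, y to its left, z up, the work surface at z = 0. Lengths are in m, angles in rad, forces in N, time in s.
With the tool pointing down it reaches from about 0.425 to 0.95 m from the base axis. Payload 4.7 kg.
Tool frame: the origin (TCP) lies between the finger pads; the fingertips stand 8 mm ahead of it and the grasp point (between the pads) lies 11 mm behind it; z points along the fingers, y is the line along which they close (so a half turn about z gives the same grasp; the last joint's range is limited). The gripper opens to 85 mm and grips with 20 to 120 N. Pads are 22 mm wide; open, the fingers measure 114 mm over their backs; the gripper's body (76 mm by 85 mm) begins 54 mm behind the grasp point. The pads swing forward as they close: fully open they stand 13 mm farther back than shut.
Start: joints at [-1.148, 0.469, -0.049, 1.532, 0.024, 1.141, -0.082], TCP at [0.295, 0.607, 0.239] pointing down, gripper open.
Joint ranges: [-2.59, 2.59], [-0.33, 1.99], [-1.39, 1.29], [0.1, 2.45], [-1.04, 4.18], [0.21, 1.99], [-2.66, 2.66]. Speed limits (rad/s): [2.57, 2.57, 3.14, 3.14, 3.14, 3.14, 3.14].

### API

Orientations are given as a unit quaternion [w, x, y, z].
In Python, from rig import * gives the robot as it stands. The module is installed in compiled form; this text tells all that it offers.
- The arm moves only by the shell command python3 -m crank 'ROWS' [OPENING] [FORCE]. ROWS is text: rows parted by semicolons, each of 6 numbers parted by spaces: the shift along the tool's x, y, z each as a share of 0.5 m, from -1 to 1, then the turn, a rotation vector about the tool's x, y, z each as a share of 30 degrees, from -1 to 1. In form: x y z wx wy wz; .... A call has exactly 5 rows; each row is the pose to reach, as a shift and turn from the pose commanded when the call began, along the tool's axes at that moment; what a row does not reach only later rows make up. A row lasts 1/10 s, in which the tool goes at most 50 mm and 8.59 degrees, less where a joint would pass 70% of its speed; a pose out of reach is approached as far as the arm can. A call with a number of a shift or a turn outside -1 to 1 is refused whole. A call with a gripper value outside its range is refused whole. OPENING is the opening, from -1 (shut) to 1 (fully open), set as the call begins (- or left out, the last holds). The fingers move at their own pace and stop on an object; FORCE is the grip in N (left out, the last holds). Time passes only in rows, so rows that repeat a pose let the fingers close, or fill a call up. It gives the time, the measured TCP pose, the force, the opening and the grip force at its end, in the units of the state.
- observe(): the state, without advancing time (a new reading comes with each control period).
- get_image(name): name is "scene" or "top"; returns the picture (400x640x3 uint8, red, green, blue); there is no depth.
- camera_info(name): a dict with "intrinsics" (3x3 intrinsics, pixels), "D" ([k1, k2, p1, p2, k3] as OpenCV has them; the pictures are not rectified), "rvec" (rotation vector, rad) and "tvec" (3), from world to camera coordinates, as OpenCV has them. Camera axes: x right, y down, z forward; pixel columns grow to the right and rows downward; lengths in m; the calibration is good to about 2 mm. A picture is of the moment at which its call begins. camera_info takes no time and is no camera call.
- close_job(): hands the job in; it is judged then, once.
The state is a dict: "clock": time; "qpos": joint angles; "dq": joint speeds; "joint_efforts": joint torques, N m; "ee_pos": TCP position; "ee_rot": TCP orientation; "ft_force": force on the tool from outside, world axes, zero at the start; "wrist_torque": the same for the moment, N m; "opening": finger opening in m; "grasp_force": force on a finger pad.
Only numpy, scipy, OpenCV 4.12 (cv2) and the standard library are available. Lean on these libraries where they do the work, as an engineer would, in place of code of your own. Each camera call takes 0.05 s, during which the arm holds its last target. There are 200 camera calls.

## Working session

There is one attempt and no reset: what is moved stays moved. The work goes in short steps, Python scripts to look and compute and a shell command to move; the robot and the scene stay as the last step left them, time stands still between calls to the robot, and variables do not carry over. Pictures are saved under pics/ and viewed, at most 14 in all, crops included, and the job is handed in when it is done.

```bash
mkdir -p pics; python3 - <<'E'
from rig import *
import cv2
for n in ("scene","top"):
    cv2.imwrite(f"pics/{n}0.png",get_image(n)[:,:,::-1]); print(n,camera_info(n))
print(observe())
E
```

```text
scene {'intrinsics': array([[408.96677031,   0.        , 310.25010188],
       [  0.        , 408.96677031, 202.66122235],
       [  0.        ,   0.        ,   1.        ]]), 'D': array([-0.00316065,  0.        ,  0.        ,  0.        ,  0.        ]), 'rvec': array([ 1.03916268,  2.34295373, -1.10935932]), 'tvec': array([ 0.36708891, -0.25401296,  1.46246545])}
top {'intrinsics': array([[488.54436546,   0.        , 316.41477279],
       [  0.        , 488.54436546, 209.40984952],
       [  0.        ,   0.        ,   1.        ]]), 'D': array([-0.00397401,  0.        ,  0.        ,  0.        ,  0.        ]), 'rvec': array([ 2.13263725, -2.18651231,  0.07622103]), 'tvec': array([0.06156222, 0.59551997, 1.31442827])}
{'clock': 0.1, 'qpos': array([-1.14789982,  0.46936859, -0.04856968,  1.53361099,  0.02411415,
        1.14098258, -0.08229109]), 'dq': array([-0.00200584, -0.00230934, -0.00032313, -0.00283091,  0.00063161,
        0.00186498,  0.00122309]), 'joint_efforts': array([ 4.21473060e-04, -5.11511099e+01, -4.70022031e-02, -2.38389623e+01,
        1.07915571e-02,  4.38982272e-03, -4.03878291e-07]), 'ee_pos': array([0.29446955, 0.6068005 , 0.23834554]), 'ee_rot': array([-1.57153003e-04,  2.23971034e-01,  9.74595393e-01, -8.77827896e-04]), 'ft_force': array([ 0.56745806, -0.23238428,  0.24123283]), 'wrist_torque': array([ 0.0255495 ,  0.0071091 , -0.01866907]), 'grasp_force': 0.0, 'opening': 0.08532043551044445}
```

View pics/scene0.png

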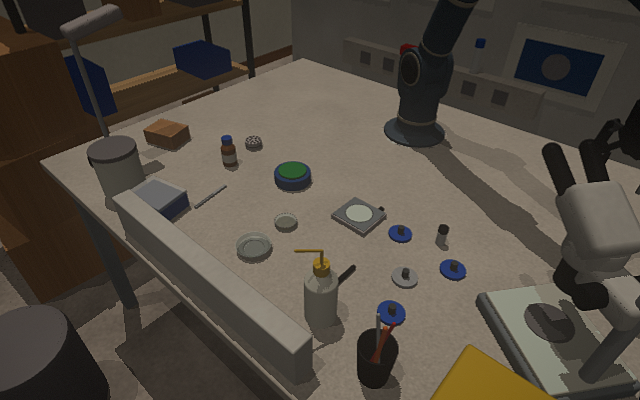

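View pics/top0.png

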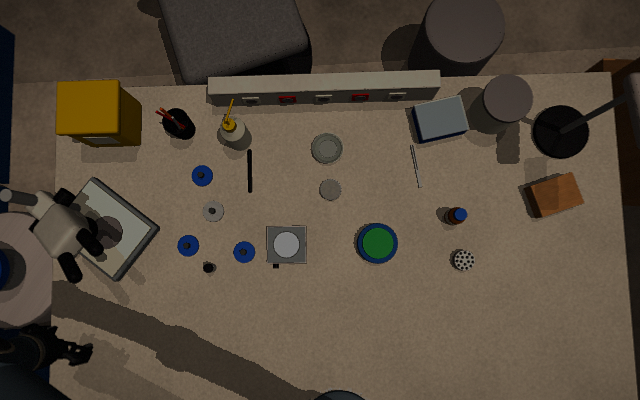

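The top view shows the plate at (287,245), the stand at (377,243), the closed dish at (330,189) and the big dish at (327,149). The puck is at (462,260), the bottle at (455,215) and the vial at (208,267). Lid candidates are steel (213,211) and blue (202,175), (188,245), (244,252). The steel one fits the description. I'll confirm it in enlarged crops.

```bash
python3 - <<'E'
import cv2
a=cv2.imread("pics/top0.png")[130:290,170:490]; cv2.imwrite("pics/topc.png",cv2.convertScaleAbs(cv2.resize(a,None,fx=2.5,fy=2.5,interpolation=2),alpha=1.5))
a=cv2.imread("pics/scene0.png")[120:320,210:477]; cv2.imwrite("pics/scenec.png",cv2.convertScaleAbs(cv2.resize(a,None,fx=3,fy=3,interpolation=2),alpha=1.5))
E
```

```text
(no output)
```

View pics/topc.png

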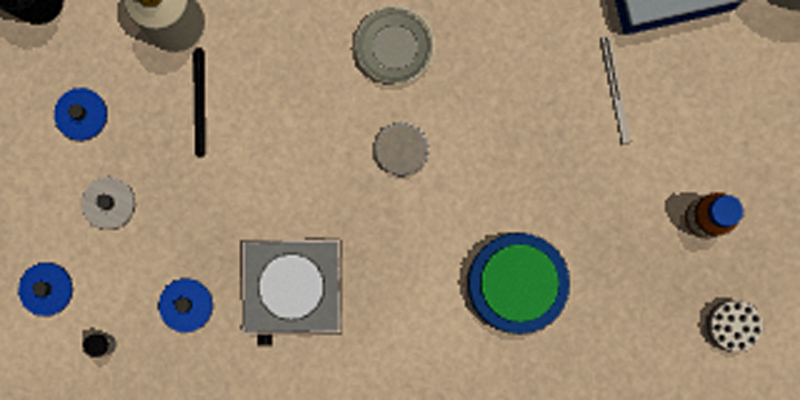

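View pics/scenec.png

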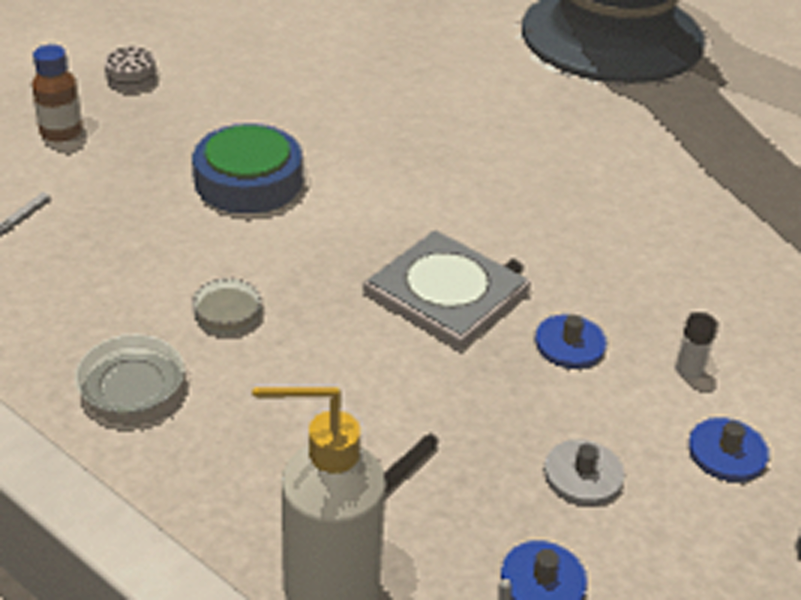

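The crops show one steel disc with a dark knob, at full-frame top (213,211) and scene (404,277). The other three knobbed discs are blue, so the steel one is the lid. Next I'll fit rim circles in both views.

```bash
cat > h.py <<'E'
from rig import *
import cv2, numpy as np
from scipy.ndimage import map_coordinates as mc
from scipy.optimize import least_squares, minimize
CI={n:camera_info(n) for n in ("scene","top")}
def proj(n,P):
    c=CI[n]; return cv2.projectPoints(np.atleast_2d(P).astype(float),c["rvec"],c["tvec"],c["intrinsics"],c["D"])[0][:,0]
def ray(n,uv,z):
    return least_squares(lambda p: proj(n,[*p,z])[0]-uv,[.6,0]).x
def grads(img):
    g=cv2.GaussianBlur(img.astype(np.float32),(0,0),.8)
    return [(cv2.Sobel(g[:,:,k],5,1,0),cv2.Sobel(g[:,:,k],5,0,1)) for k in range(3)]
A=np.linspace(0,2*np.pi,72,endpoint=False)
def circ(x,y,z,R): return np.c_[x+R*np.cos(A),y+R*np.sin(A),0*A+z]
def score(n,G,x,y,z,R):
    p=proj(n,circ(x,y,z,R)); t=np.roll(p,-1,0)-np.roll(p,1,0)
    nn=np.c_[-t[:,1],t[:,0]]/np.linalg.norm(t,axis=1)[:,None]
    s=0
    for gx,gy in G:
        s=s+abs(mc(gx,[p[:,1],p[:,0]],order=1)*nn[:,0]+mc(gy,[p[:,1],p[:,0]],order=1)*nn[:,1])
    return np.minimum(s,150).mean()
def fit(n,G,x0,y0,z,R,w=.012):
    best=None
    for st in (.002,.0005):
        r=np.arange(-w,w+1e-9,st); c=[(score(n,G,x0+a,y0+b,z,R),x0+a,y0+b) for a in r for b in r]
        best=max(c); x0,y0=best[1:]; w=.002
    return best
def tri(uvs):  # two-view point
    f=lambda P: np.r_[proj("top",P)[0]-uvs["top"],proj("scene",P)[0]-uvs["scene"]]
    return least_squares(f,[.6,0,.03]).x
E
cat > m.py <<'E'
from h import *
O={"win":(287,245,.016,.0355),"pad":(377.5,243,.040,.042),"dish":(330,190,.015,.030),"puck":(463.5,260,.026,.028),
"lid":(213,211,.008,.030),"bottle":(460.5,215,.095,.0165),"vial":(208,267.5,.054,.0125),"big":(327,149,.018,.045)}
I={n:get_image(n) for n in CI}; G={n:grads(I[n]) for n in I}
for k,(u,v,z,R) in O.items():
    p=ray("top",[u,v],z); r={n:fit(n,G[n],*p,z,R) for n in G}
    uv={n:proj(n,[*r[n][1:],z])[0] for n in r}
    print(k,"init",p.round(4),*[(n,np.round(r[n],4)) for n in r],"tri",tri(uv).round(4))
    for n in I: cv2.polylines(I[n],[np.int32(proj(n,circ(*r[n][1:],z,R)).round())],True,(255,0,0))
a=I["top"][130:290,170:490]; b=I["scene"][120:320,210:477]
cv2.imwrite("pics/fit.png",np.vstack([cv2.resize(a,(600,300)),cv2.resize(b,(600,300))])[:,:,::-1])
E
python3 m.py
```

```text
win init [0.5015 0.1306] ('scene', array([1.500e+02, 5.060e-01, 1.356e-01])) ('top', array([1.500e+02, 5.065e-01, 1.346e-01])) tri [0.5062 0.1351 0.0158]
pad init [ 0.5004 -0.1165] ('scene', array([ 1.500e+02,  5.054e-01, -1.110e-01])) ('top', array([ 1.500e+02,  5.039e-01, -1.165e-01])) tri [ 0.503  -0.1157  0.0367]
dish init [0.6516 0.0079] ('scene', array([1.500e+02, 6.656e-01, 2.190e-02])) ('top', array([1.49793e+02, 6.53600e-01, 9.40000e-03])) tri [6.552e-01 9.800e-03 6.000e-04]
puck init [ 0.4491 -0.3485] ('scene', array([144.921 ,   0.4466,  -0.348 ])) ('top', array([143.1055,   0.4511,  -0.3415])) tri [ 0.4515 -0.3406  0.031 ]
lid init [0.6021 0.338 ] ('scene', array([122.5728,   0.6056,   0.3425])) ('top', array([108.8035,   0.6016,   0.3375])) tri [0.6015 0.3399 0.0024]
bottle init [ 0.5661 -0.3282] ('scene', array([150.    ,   0.5701,  -0.3272])) ('top', array([150.    ,   0.5736,  -0.3277])) tri [ 0.5726 -0.3265  0.0966]
vial init [0.4454 0.341 ] ('scene', array([139.7893,   0.4519,   0.347 ])) ('top', array([150.    ,   0.4499,   0.3415])) tri [0.4488 0.3444 0.0501]
big init [0.7675 0.0132] ('scene', array([1.262618e+02, 7.795000e-01, 2.620000e-02])) ('top', array([1.50e+02, 7.72e-01, 1.72e-02])) tri [0.7737 0.0178 0.0079]
```

View pics/fit.png

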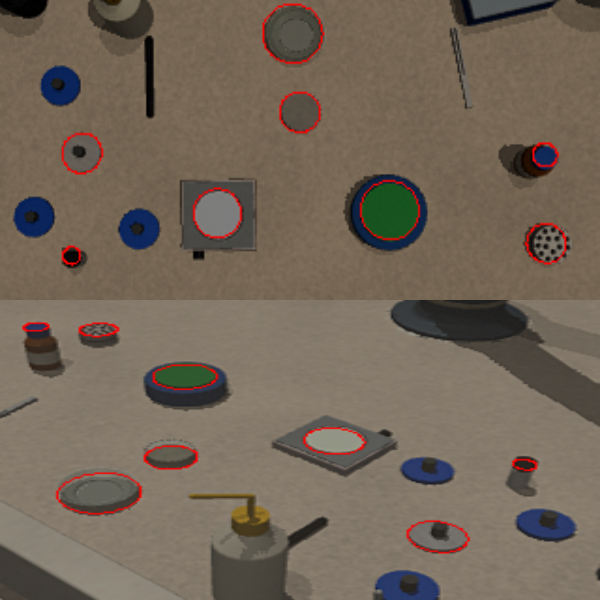

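The fits land on every object, but the clipped score saturates, and the dish in the scene view locked on its base. I'll refine with a soft score.

```bash
sed -i 's/return np.minimum(s,150).mean()/return np.sqrt(s).mean()/' h.py
cat > m.py <<'E'
from h import *
O={"win":(.506,.1346,.016,.0355),"pad":(.504,-.1155,.040,.042),"dish":(.654,.0095,.015,.030),"puck":(.450,-.3445,.026,.028),
"lid":(.602,.338,.008,.030),"bottle":(.573,-.3277,.095,.0165),"vial":(.450,.3425,.054,.0125),"big":(.772,.017,.018,.045),"foam":(.504,-.1155,.034,.055)}
I={n:get_image(n) for n in CI}; G={n:grads(I[n]) for n in I}
for k,(x,y,z,R) in O.items():
    r={n:fit(n,G[n],x,y,z,R,.008) for n in G}
    uv={n:proj(n,[*r[n][1:],z])[0] for n in r}
    print(k,*[(n,np.round(r[n],4).tolist()) for n in r],"tri",tri(uv).round(4))
# plate edges yaw: fit square top outline
best=max((np.mean([score_l for score_l in [np.sqrt(sum(mc(gx,[p[:,1],p[:,0]],order=1)**2+mc(gy,[p[:,1],p[:,0]],order=1)**2 for gx,gy in G["top"])).mean()]]),t)
 for t in np.arange(-.25,.25,.01) for p in [proj("top",[[.506+a*np.cos(t)-b*np.sin(t),.135+a*np.sin(t)+b*np.cos(t),.016] for s in np.linspace(-1,1,40) for a,b in ((.052,.055*s),(-.052,.055*s),(.052*s,.055),(.052*s,-.055))])])
print("yaw",best)
E
python3 m.py
```

```text
win ('scene', [22.9083, 0.5015, 0.1336]) ('top', [22.6794, 0.504, 0.1336]) tri [0.5035 0.1341 0.0176]
pad ('scene', [16.3752, 0.498, -0.1175]) ('top', [16.5997, 0.5015, -0.1165]) tri [ 0.501  -0.1157  0.0424]
dish ('scene', [19.1609, 0.664, 0.0195]) ('top', [15.4966, 0.6525, 0.01]) tri [0.6544 0.0097 0.0026]
puck ('scene', [16.9638, 0.449, -0.3475]) ('top', [17.6707, 0.452, -0.3375]) tri [ 0.4534 -0.3374  0.0316]
lid ('scene', [15.673, 0.6085, 0.344]) ('top', [10.9545, 0.601, 0.3365]) tri [ 0.6012  0.34   -0.0016]
bottle ('scene', [19.5983, 0.5695, -0.3267]) ('top', [19.9303, 0.569, -0.3282]) tri [ 0.5689 -0.3282  0.0942]
vial ('scene', [20.7812, 0.445, 0.345]) ('top', [23.487, 0.4455, 0.342]) tri [0.4447 0.3437 0.0529]
big ('scene', [15.1229, 0.781, 0.027]) ('top', [18.3686, 0.77, 0.0165]) tri [0.7731 0.0165 0.0047]
foam ('scene', [18.9064, 0.5015, -0.1145]) ('top', [20.4248, 0.501, -0.1155]) tri [ 0.5009 -0.1154  0.0333]
yaw (np.float32(121.52995), np.float64(0.04000000000000026))
```

```bash
cat > m2.py <<'E'
from h import *
O={"dish":(.654,.0097,[(.015,.03)]),"puck":(.450,-.3465,[(.026,.028)]),"lid":(.6015,.339,[(.008,.030),(.028,.008)]),"knob":(.6015,.339,[(.028,.008)]),"vial":(.445,.343,[(.054,.0125)]),
"bottle":(.569,-.328,[(.095,.0165)]),"win":(.503,.134,[(.016,.0355)]),"pad":(.501,-.116,[(.04,.042)])}
I={n:get_image(n) for n in CI}; G={n:grads(I[n]) for n in I}
r=np.arange(-.007,.0071,.001)
for k,(x,y,L) in O.items():
    for vs in (["top"],["scene"],["top","scene"]):
        b=max((sum(score(n,G[n],x+a,y+c,z,R) for n in vs for z,R in L),x+a,y+c) for a in r for c in r)
        print(k,vs,np.round(b,4).tolist(),end=" ")
    h=max((sum(score(n,G[n],b[1]+a,b[2]+c,z+dz,R) for n in G for z,R in L),dz,b[1]+a,b[2]+c) for dz in np.arange(-.008,.0081,.002) for a in (-.002,-.001,0,.001,.002) for c in (-.002,-.001,0,.001,.002))
    print("free z: dz",np.round(h[1:],4))
for n in ("top","scene"):
  c=[]
  for t in np.arange(-.22,.221,.01):
    P=[];N=[]
    for s in np.linspace(-.95,.95,40):
      for a,b,na,nb in ((.052,.055*s,1,0),(-.052,.055*s,1,0),(.052*s,.055,0,1),(.052*s,-.055,0,1)):
        C,S=np.cos(t),np.sin(t); q=np.array([.5035+a*C-b*S,.1340+a*S+b*C,.016]); P.append(q); 
    p=proj(n,P); c.append((np.mean([np.sqrt(mc(gx,[p[:,1],p[:,0]],order=1)**2+mc(gy,[p[:,1],p[:,0]],order=1)**2).mean() for gx,gy in G[n]]),t))
  print(n,"yaw",np.round(sorted(c)[-3:],3).tolist())
im=I["top"].copy()[215:275,250:325]
cv2.imwrite("pics/plate.png",cv2.resize(im,None,fx=8,fy=8,interpolation=2)[:,:,::-1])
q=observe()["ee_rot"]; print(q, [ (n,(-cv2.Rodrigues(CI[n]["rvec"])[0].T@CI[n]["tvec"]).round(3)) for n in CI])
E
python3 m2.py
```

```text
dish ['top'] [15.4455, 0.652, 0.0097] dish ['scene'] [15.0558, 0.661, 0.0167] dish ['top', 'scene'] [26.4498, 0.652, 0.0097] free z: dz [-0.008   0.654   0.0117]
puck ['top'] [16.9064, 0.453, -0.3395] puck ['scene'] [16.9882, 0.449, -0.3475] puck ['top', 'scene'] [31.6913, 0.447, -0.3485] free z: dz [-0.002   0.447  -0.3495]
lid ['top'] [33.3971, 0.6015, 0.336] lid ['scene'] [31.9699, 0.6015, 0.34] lid ['top', 'scene'] [62.0662, 0.6015, 0.339] free z: dz [-0.002   0.6015  0.338 ]
knob ['top'] [22.6315, 0.6015, 0.336] knob ['scene'] [18.382, 0.6035, 0.341] knob ['top', 'scene'] [38.5373, 0.6015, 0.339] free z: dz [-0.002   0.6015  0.339 ]
vial ['top'] [23.3581, 0.446, 0.342] vial ['scene'] [20.6742, 0.445, 0.345] vial ['top', 'scene'] [42.5782, 0.445, 0.344] free z: dz [-0.002  0.444  0.343]
bottle ['top'] [19.9404, 0.569, -0.328] bottle ['scene'] [19.5557, 0.569, -0.327] bottle ['top', 'scene'] [39.3573, 0.569, -0.328] free z: dz [ 0.     0.569 -0.328]
win ['top'] [22.5893, 0.504, 0.134] win ['scene'] [22.9282, 0.502, 0.134] win ['top', 'scene'] [44.9013, 0.503, 0.134] free z: dz [0.002 0.504 0.134]
pad ['top'] [16.4785, 0.501, -0.116] pad ['scene'] [16.3521, 0.498, -0.118] pad ['top', 'scene'] [32.1561, 0.5, -0.117] free z: dz [ 0.002  0.501 -0.116]
top yaw [[66.854, 0.04], [67.04, 0.06], [67.132, 0.05]]
scene yaw [[78.691, 0.03], [78.792, 0.05], [78.793, 0.04]]
[-4.14392414e-05  2.23988796e-01  9.74591713e-01 -9.89182938e-05] [('scene', array([1.204, 0.595, 0.73 ])), ('top', array([0.467, 0.014, 1.367]))]
```

View pics/plate.png

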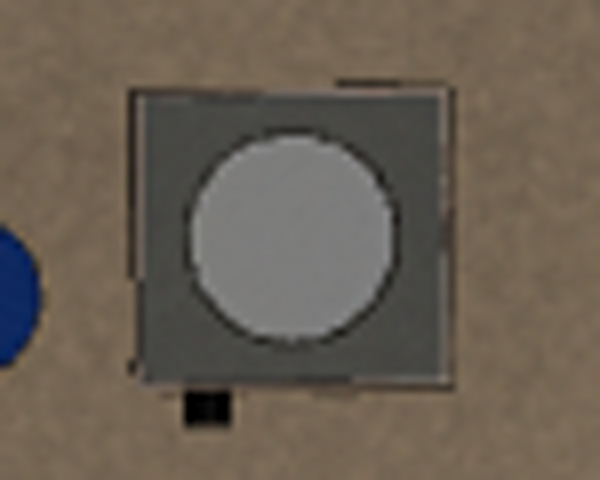

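The plate centre is (.5035,.134) with yaw about 0.04, and the stand centre is (.501,-.116). The objects are dish (.653,.010), puck (.448,-.348), lid (.6015,.338), bottle (.569,-.328) and vial (.445,.343). First I'll align the tool with the world axes and head for the dish.

```bash
cat > go.py <<'E'
import sys; from rig import *; import numpy as np; from scipy.spatial.transform import Rotation as R
o=observe(); w=R.from_quat(np.roll(o["ee_rot"],-1)); W=w.as_matrix()
yaw=np.pi/2-np.arctan2(W[1,1],W[0,1])
D=R.from_euler("z",yaw).as_matrix()@W
print("t",round(o["clock"],2),"ee",o["ee_pos"].round(4),"op",round(o["opening"],4),"gf",round(o["grasp_force"],1),"F",o["ft_force"].round(1),"yaw err deg",np.degrees(yaw).round(2),"tilt",W[:,2].round(3))
for i in range(1,len(sys.argv),3):
    d=np.array(list(map(float,sys.argv[i:i+3])))-o["ee_pos"]; print("d mm",(d*1e3).round(1),"shares",(W.T@d/.5).round(4))
E
C="python3 -m crank"
$C '-.035 -.072 0 0 0 -.22; -.07 -.144 0 0 0 -.44; -.105 -.216 0 0 0 -.66; -.14 -.288 0 0 0 -.863; -.175 -.36 0 0 0 -.863' 1 20
python3 go.py .653 .010 .12
```

```text
clock: 0.9
ee_pos: [0.2947, 0.4055, 0.2394]
ee_rot: [0.0, -0.001, 1.0, 0.0]
ft_force: [1.6, -0.6, 0.7]
opening: 0.0856
grasp_force: 0.0
t 0.9 ee [0.2947 0.4055 0.2394] op 0.0856 gf 0.0 F [ 1.6 -0.6  0.7] yaw err deg -0.1 tilt [ 0.  0. -1.]
d mm [ 358.3 -395.5 -119.4] shares [-0.715  -0.7924  0.2386]
```

```bash
C="python3 -m crank"
$C '-.07 -.065 0 0 0 0; -.14 -.13 0 0 0 0; -.21 -.195 0 0 0 0; -.28 -.26 0 0 0 0; -.35 -.325 0 0 0 0' >/dev/null
$C '-.07 -.065 0 0 0 0; -.14 -.13 0 0 0 0; -.21 -.195 0 0 0 0; -.28 -.26 0 0 0 0; -.35 -.325 0 0 0 0'  >/dev/null
python3 go.py .653 .010 .06 .653 .010 .009
```

```text
t 1.9 ee [0.6461 0.0808 0.2395] op 0.0856 gf 0.0 F [1.3 1.2 0.5] yaw err deg -0.01 tilt [ 0.  0. -1.]
d mm [   6.9  -70.8 -179.5] shares [-0.0136 -0.1418  0.359 ]
d mm [   6.9  -70.8 -230.5] shares [-0.0136 -0.1418  0.461 ]
```

```bash
C="python3 -m crank"
$C '-.0136 -.07 .03 0 0 0; -.0136 -.142 .09 0 0 0; -.0136 -.142 .19 0 0 0; -.0136 -.142 .28 0 0 0; -.0136 -.142 .36 0 0 0' >/dev/null
$C '0 0 .03 0 0 0; 0 0 .06 0 0 0; 0 0 .085 0 0 0; 0 0 .1 0 0 0; 0 0 .1 0 0 0'
python3 go.py .653 .010 .009
python3 - <<'E'
from rig import *; import cv2
a=get_image("top")[160:220,295:370]; b=get_image("scene")[180:260,235:335]
cv2.imwrite("pics/d1.png",cv2.hconcat([cv2.resize(a,(400,320),interpolation=2),cv2.resize(b,(400,320),interpolation=2)])[:,:,::-1])
E
```

```text
clock: 2.9
ee_pos: [0.6518, 0.0113, 0.0093]
ee_rot: [0.0, -0.0, 1.0, 0.0]
ft_force: [-0.7, 0.2, 0.3]
opening: 0.0853
grasp_force: 0.0
t 2.9 ee [0.6518 0.0113 0.0093] op 0.0853 gf 0.0 F [-0.7  0.2  0.3] yaw err deg -0.01 tilt [ 0.  0. -1.]
d mm [ 1.2 -1.3 -0.3] shares [-0.0025 -0.0026  0.0005]
```

View pics/d1.png

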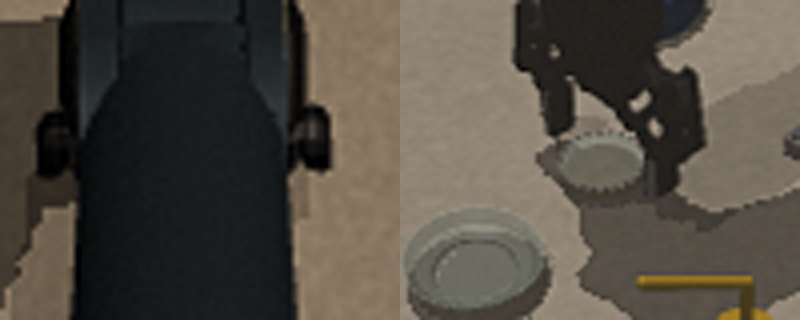

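The dish at (600,160) in the right half of the crop lies between the two fingers. I'll close the gripper.

```bash
C="python3 -m crank"
$C '0 0 0 0 0 0; 0 0 0 0 0 0; 0 0 0 0 0 0; 0 0 0 0 0 0; 0 0 0 0 0 0' -1 25 | tail -2
$C '0 0 0 0 0 0; 0 0 0 0 0 0; 0 0 0 0 0 0; 0 0 0 0 0 0; 0 0 0 0 0 0' | tail -2
$C '0 0 -.01 0 0 0; 0 0 -.03 0 0 0; 0 0 -.06 0 0 0; 0 0 -.1 0 0 0; 0 0 -.12 0 0 0'
python3 go.py .5025 .134 .07 .5025 .134 .0255
```

```text
opening: 0.0583
grasp_force: 26.3
opening: 0.0584
grasp_force: 26.3
clock: 4.5
ee_pos: [0.653, 0.0112, 0.0721]
ee_rot: [0.002, 0.0, 1.0, 0.0]
ft_force: [-0.4, -0.1, -0.3]
opening: 0.0587
grasp_force: 26.9
t 4.5 ee [0.653  0.0112 0.0721] op 0.0587 gf 26.9 F [-0.4 -0.1 -0.3] yaw err deg 0.0 tilt [ 0.004  0.    -1.   ]
d mm [-150.5  122.8   -2.1] shares [0.301  0.2456 0.0031]
d mm [-150.5  122.8  -46.6] shares [0.3013 0.2455 0.0921]
```

```bash
C="python3 -m crank"
$C '.02 .015 0 0 0 0; .08 .065 0 0 0 0; .16 .13 0 0 0 0; .24 .195 0 0 0 0; .29 .235 0 0 0 0' >/dev/null
$C '.011 .0105 .01 0 0 0; .011 .0105 .03 0 0 0; .011 .0105 .055 0 0 0; .011 .0105 .075 0 0 0; .011 .0105 .082 0 0 0' >/dev/null
python3 go.py .5025 .134 .0255
python3 - <<'E'
from rig import *; import cv2
b=get_image("scene")[175:250,310:410]
cv2.imwrite("pics/d2.png",cv2.resize(b,(800,600),interpolation=2)[:,:,::-1])
E
```

```text
t 5.5 ee [0.501  0.1324 0.0265] op 0.059 gf 29.3 F [-4.6 -3.2 22.9] yaw err deg 0.12 tilt [-0.003 -0.001 -1.   ]
d mm [ 1.5  1.6 -1. ] shares [-0.0031  0.0031  0.002 ]
```

View pics/d2.png

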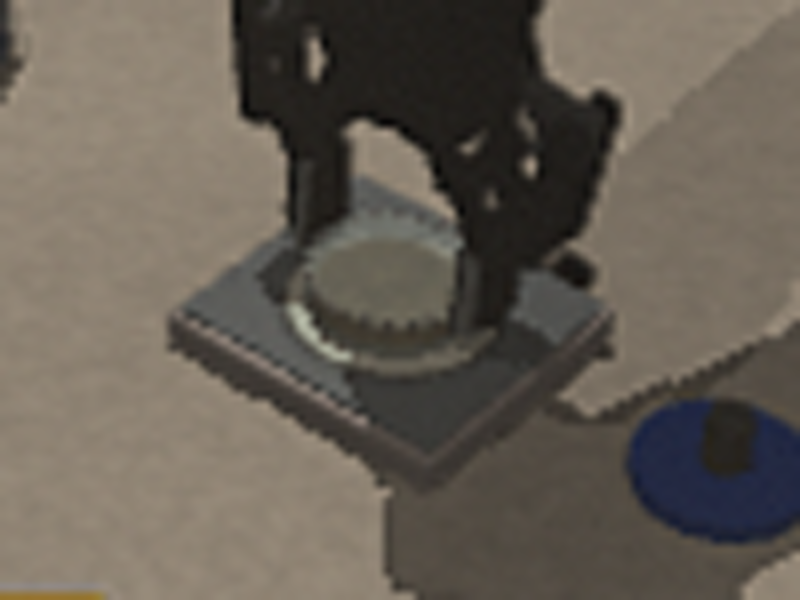

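The dish sits over the window, already in contact at 23 N. Bright window shows on its lower left, from (290,310) to (350,355) in the crop. I'll ease up a few mm and recheck before setting it down.

```bash
C="python3 -m crank"
$C '0 0 -.004 0 0 0; 0 0 -.006 0 0 0; 0 0 -.006 0 0 0; 0 0 -.006 0 0 0; 0 0 -.006 0 0 0' >/dev/null
python3 go.py .5025 .134 .0275
python3 - <<'E'
from h import *
G=grads(get_image("scene"))
def sc(x,y,z):
    global A
    return score("scene",G,x,y,z,.03)
import h
h.A=np.linspace(-.25*np.pi,.9*np.pi,60) # arc facing scene camera
def score2(x,y,z):
    p=proj("scene",np.c_[x+.03*np.cos(h.A),y+.03*np.sin(h.A),0*h.A+z]); t=np.gradient(p,axis=0); nn=np.c_[-t[:,1],t[:,0]]/np.linalg.norm(t,axis=1)[:,None]
    return np.sqrt(sum(abs(mc(gx,[p[:,1],p[:,0]],order=1)*nn[:,0]+mc(gy,[p[:,1],p[:,0]],order=1)*nn[:,1]) for gx,gy in G)).mean()
r=np.arange(-.006,.0061,.001)
print(sorted([tuple(np.round((score2(.503+a,.134+b,z)+score2(.503+a,.134+b,z+.015),.503+a,.134+b,z),4).tolist()) for a in r for b in r for z in (.0165,.0185,.0205)])[-4:])
E
```

```text
t 6.05 ee [0.5012 0.134  0.0315] op 0.0588 gf 27.0 F [ 0.2 -1.  -0.5] yaw err deg -0.01 tilt [ 0.  0. -1.]
d mm [ 1.3 -0.  -4. ] shares [-0.0026 -0.0001  0.0079]
[(30.1093, 0.497, 0.13, 0.0165), (30.1168, 0.498, 0.131, 0.0165), (30.1301, 0.5, 0.132, 0.0185), (30.2224, 0.498, 0.13, 0.0165)]
```

```bash
C="python3 -m crank"
$C '-.005 .002 0 0 0 0; -.005 .002 .001 0 0 0; -.005 .002 .003 0 0 0; -.005 .002 .005 0 0 0; -.005 .002 .006 0 0 0'
python3 go.py
```

```text
clock: 6.6
ee_pos: [0.5035, 0.1349, 0.0281]
ee_rot: [-0.0, -0.0, 1.0, -0.0]
ft_force: [0.7, -0.3, -1.1]
opening: 0.0587
grasp_force: 27.0
t 6.6 ee [0.5035 0.1349 0.0281] op 0.0587 gf 27.0 F [ 0.7 -0.3 -1.1] yaw err deg -0.0 tilt [-0. -0. -1.]
```

```bash
C="python3 -m crank"
$C '0 0 .0005 0 0 0; 0 0 .001 0 0 0; 0 0 .0015 0 0 0; 0 0 .002 0 0 0; 0 0 .002 0 0 0' | grep -E 'pos|ft'
python3 go.py
```

```text
ee_pos: [0.5036, 0.135, 0.0273]
ft_force: [0.2, -0.2, -0.0]
t 7.1 ee [0.5036 0.135  0.0273] op 0.0586 gf 27.0 F [ 0.2 -0.2 -0. ] yaw err deg -0.01 tilt [-0.  0. -1.]
```

```bash
C="python3 -m crank"
$C '0 0 .0005 0 0 0; 0 0 .001 0 0 0; 0 0 .0015 0 0 0; 0 0 .0015 0 0 0; 0 0 .0015 0 0 0' | grep -E 'pos|ft'
$C '0 0 .0005 0 0 0; 0 0 .001 0 0 0; 0 0 .001 0 0 0; 0 0 .001 0 0 0; 0 0 .001 0 0 0' | grep -E 'pos|ft'
```

```text
ee_pos: [0.5036, 0.135, 0.0266]
ft_force: [-0.1, 0.4, 0.8]
ee_pos: [0.5036, 0.135, 0.0265]
ft_force: [-1.9, 0.2, 6.6]
```

Contact is gentle at 6.6 N. I'll release, retreat towards the puck, and measure the dish from the top view.

```bash
C="python3 -m crank"
$C '0 0 0 0 0 0; 0 0 0 0 0 0; 0 0 0 0 0 0; 0 0 0 0 0 0; 0 0 0 0 0 0' 1 | grep open
$C '0 0 -.02 0 0 0; 0 0 -.08 0 0 0; 0 -.02 -.16 0 0 0; 0 -.09 -.22 0 0 0; 0 -.18 -.24 0 0 0' >/dev/null
$C '.02 -.1 0 0 0 0; .04 -.2 0 0 0 0; .06 -.3 0 0 0 0; .08 -.4 0 0 0 0; .1 -.48 0 0 0 0' >/dev/null
python3 go.py .448 -.348 .06  .448 -.348 .012
cat > see.py <<'E'
import sys; from h import *
L=np.array(list(map(float,sys.argv[1:]))).reshape(-1,4)
G={n:grads(get_image(n)) for n in CI}
for x,y,z,R in L: print([x,y,z,R],{n:(fit(n,G[n],x,y,z,R,.007)) for n in G})
E
python3 see.py .5035 .134 .031 .03 .5035 .134 .016 .0355
```

```text
opening: 0.0852
t 9.6 ee [ 0.453  -0.1975  0.147 ] op 0.0853 gf 0.0 F [1.  0.4 0.4] yaw err deg 0.05 tilt [ 0.002 -0.    -1.   ]
d mm [  -5.  -150.5  -87. ] shares [ 0.0101 -0.3009  0.1741]
d mm [  -5.  -150.5 -135. ] shares [ 0.0102 -0.3009  0.2701]
[np.float64(0.5035), np.float64(0.134), np.float64(0.031), np.float64(0.03)] {'scene': (np.float64(14.75005468231518), np.float64(0.5075), np.float64(0.1355)), 'top': (np.float64(16.025844938543212), np.float64(0.5069999999999999), np.float64(0.1345))}
[np.float64(0.5035), np.float64(0.134), np.float64(0.016), np.float64(0.0355)] {'scene': (np.float64(15.23612167670791), np.float64(0.49899999999999994), np.float64(0.1305)), 'top': (np.float64(19.316651320816625), np.float64(0.504), np.float64(0.133))}
```

```bash
python3 - <<'E'
from h import *
g=cv2.cvtColor(get_image("top"),cv2.COLOR_RGB2GRAY).astype(float)
r=np.arange(.022,.042,.001)
for a in range(0,360,45):
    t=np.radians(a); p=proj("top",np.c_[.504+r*np.cos(t),.134+r*np.sin(t),0*r+.016]); print(a,mc(g,[p[:,1],p[:,0]],order=1).astype(int))
E
```

```text
0 [ 87  87  87  86  87  87  87  93  98 105 120 135 129  95  62  57  66  75
  77  78  78]
45 [87 87 87 87 88 88 89 90 94 95 91 86 81 74 70 68 68 74 77 80 80]
90 [85 85 85 87 90 93 91 89 86 80 73 67 62 57 60 68 75 77 77 77 78]
135 [ 83  85  85  85  85  85  90  99 111 123 127 124 113  89  70  65  71  77
  78  77  76]
180 [ 83  83  82  81  80  78  94 114 133 134 136 134 122 111  97  82  67  69
  74  79  79]
225 [ 86  86  88  95 106 124 136 136 137 138 137 131 122 109  87  70  65  73
  78  78  78]
270 [ 85  86  88  91  96 106 115 124 131 139 139 137 132 102  72  57  65  73
  76  75  74]
315 [ 82  82  82  82  82  81  81  84  96 114 130 138 127 108  84  68  64  67
  73  77  78]
```

The radial profiles put the dish within about 1 mm of the window centre. Next is the puck.

```bash
C="python3 -m crank"
$C '.01 -.08 0 0 0 0; .01 -.16 0 0 0 0; .01 -.24 .04 0 0 0; .01 -.3 .1 0 0 0; .01 -.3 .17 0 0 0' 
$C '0 0 .02 0 0 0; 0 0 .04 0 0 0; 0 0 .06 0 0 0; 0 0 .08 0 0 0; 0 0 .095 0 0 0' |grep -E 'pos|ft'
python3 go.py .448 -.348 .012
python3 see.py .448 -.348 .026 .028
python3 - <<'E'
from rig import *; import cv2
a=get_image("top")[230:290,425:500]; b=get_image("scene")[115:170,220:290]
cv2.imwrite("pics/p1.png",cv2.hconcat([cv2.resize(a,(400,320),interpolation=2),cv2.resize(b,(400,320),interpolation=2)])[:,:,::-1])
E
```

```text
clock: 10.25
ee_pos: [0.4499, -0.3494, 0.0617]
ee_rot: [0.002, 0.002, 1.0, -0.002]
ft_force: [0.2, -0.3, 0.0]
opening: 0.0856
grasp_force: 0.0
ee_pos: [0.4493, -0.3446, 0.0135]
ft_force: [0.1, -0.1, 0.9]
t 10.75 ee [ 0.4493 -0.3446  0.0135] op 0.0855 gf 0.0 F [ 0.1 -0.1  0.9] yaw err deg -0.07 tilt [ 0.001 -0.    -1.   ]
d mm [-1.3 -3.4 -1.5] shares [ 0.0026 -0.0067  0.0031]
[np.float64(0.448), np.float64(-0.348), np.float64(0.026), np.float64(0.028)] {'scene': (np.float64(12.951959226068189), np.float64(0.4455), np.float64(-0.352)), 'top': (np.float64(12.383218515595013), np.float64(0.4505), np.float64(-0.34149999999999997))}
```

View pics/p1.png

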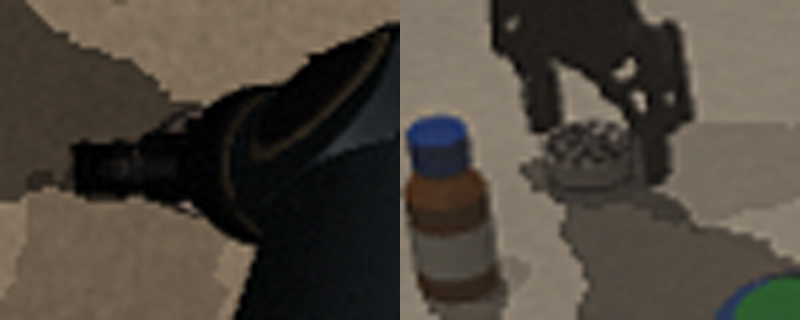

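The puck at (590,155) in the crop sits between the fingers, clear of the bottle. I'll grip it and lift.

```bash
C="python3 -m crank"
$C '0.0026 0 .003 0 0 0; .0026 0 .003 0 0 0; .0026 0 .003 0 0 0; .0026 0 .003 0 0 0; .0026 0 .003 0 0 0' -1 40 | tail -2
$C '0 0 0 0 0 0; 0 0 0 0 0 0; 0 0 0 0 0 0; 0 0 0 0 0 0; 0 0 0 0 0 0' | grep -E 'pos|open|grasp'
$C '0 0 -.01 0 0 0; 0 0 -.04 0 0 0; 0 0 -.08 0 0 0; 0 0 -.14 0 0 0; 0 0 -.19 0 0 0' >/dev/null
python3 go.py .5 -.116 .075
```

```text
opening: 0.0546
grasp_force: 42.0
ee_pos: [0.4476, -0.3462, 0.013]
opening: 0.0547
grasp_force: 42.0
t 12.45 ee [ 0.4474 -0.3447  0.1089] op 0.0547 gf 42.6 F [-0.3  0.1 -0.4] yaw err deg -0.02 tilt [ 0.  0. -1.]
d mm [ 52.6 228.7 -33.9] shares [-0.1054  0.4574  0.0679]
```

```bash
C="python3 -m crank"
$C '-.005 .03 0 0 0 0; -.03 .13 0 0 0 0; -.06 .24 0 0 0 0; -.09 .35 0 0 0 0; -.1 .43 0 0 0 0' >/dev/null
$C '-.007 .022 0 0 0 0; -.007 .027 0.01 0 0 0; -.007 .027 .035 0 0 0; -.007 .027 .06 0 0 0; -.007 .027 .08 0 0 0' >/dev/null
python3 go.py .501 -.116 .056
```

```text
t 13.45 ee [ 0.4986 -0.124   0.0653] op 0.0545 gf 42.7 F [-0.7 -0.5 -2.1] yaw err deg 0.18 tilt [-0.002 -0.    -1.   ]
d mm [ 2.4  8.  -9.3] shares [-0.0049  0.0159  0.0185]
```

```bash
C="python3 -m crank"
$C '0 0 0 0 0 0; 0 0 0 0 0 0; 0 0 0 0 0 0; 0 0 0 0 0 0; 0 0 0 0 0 0' >/dev/null
python3 go.py .501 -.116 .056
python3 see.py .501 -.116 .081 .028
```

```text
t 13.95 ee [ 0.5002 -0.1223  0.0674] op 0.0547 gf 42.8 F [-0.5 -0.1 -1.4] yaw err deg -0.0 tilt [ 0.001  0.    -1.   ]
d mm [  0.8   6.3 -11.4] shares [-0.0016  0.0126  0.0229]
[np.float64(0.501), np.float64(-0.116), np.float64(0.081), np.float64(0.028)] {'scene': (np.float64(11.687580811180625), np.float64(0.509), np.float64(-0.11950000000000001)), 'top': (np.float64(6.370784050957223), np.float64(0.5015000000000001), np.float64(-0.112))}
```

```bash
C="python3 -m crank"
$C '-.001 .006 .004 0 0 0; -.002 .0126 .01 0 0 0; -.002 .0126 .016 0 0 0; -.002 .0126 .021 0 0 0; -.002 .0126 .023 0 0 0' >/dev/null
$C '0 0 0 0 0 0; 0 0 0.001 0 0 0; 0 0 .002 0 0 0; 0 0 .002 0 0 0; 0 0 .002 0 0 0' >/dev/null
python3 go.py .501 -.116 .053
```

```text
t 15.05 ee [ 0.5009 -0.1159  0.0546] op 0.0543 gf 42.8 F [ 0.   0.2 -1.1] yaw err deg -0.0 tilt [ 0.  0. -1.]
d mm [ 0.1 -0.1 -1.6] shares [-0.0001 -0.0001  0.0031]
```

```bash
C="python3 -m crank"
$C '0 0 0.001 0 0 0; 0 0 0.002 0 0 0; 0 0 .003 0 0 0; 0 0 .003 0 0 0; 0 0 .003 0 0 0' |grep -E 'pos|ft'
$C '0 0 0.0005 0 0 0; 0 0 0.001 0 0 0; 0 0 .001 0 0 0; 0 0 .001 0 0 0; 0 0 .001 0 0 0' |grep -E 'pos|ft'
```

```text
ee_pos: [0.5009, -0.1159, 0.053]
ft_force: [-0.9, 0.4, -1.5]
ee_pos: [0.5009, -0.1159, 0.0529]
ft_force: [-1.9, 0.5, 5.1]
```

It makes contact at 5 N. I'll release it and move off towards the lid.

```bash
C="python3 -m crank"
$C '0 0 0 0 0 0; 0 0 0 0 0 0; 0 0 0 0 0 0; 0 0 0 0 0 0; 0 0 0 0 0 0' 1 | grep open
$C '0 0 -.02 0 0 0; 0 0 -.08 0 0 0; 0 0 -.16 0 0 0; 0 .06 -.18 0 0 0; 0 .14 -.18 0 0 0' >/dev/null
$C '-.04 .08 0 0 0 0; -.08 .17 0 0 0 0; -.12 .26 0 0 0 0; -.15 .35 0 0 0 0; -.18 .44 0 0 0 0' 0 >/dev/null
$C '-.01 .08 0 0 0 0; -.02 .16 0 0 0 0; -.02 .24 0 0 0 0; -.02 .3 0 0 0 0; -.02 .33 0 0 0 0'
python3 go.py .6015 .338 .05
python3 see.py .501 -.116 .066 .028 .501 -.116 .04 .042 .501 -.116 .034 .055
```

```text
opening: 0.0852
clock: 18.05
ee_pos: [0.5997, 0.3433, 0.143]
ee_rot: [-0.0, -0.002, 1.0, 0.001]
ft_force: [-1.1, -0.4, -0.9]
opening: 0.0423
grasp_force: 0.0
t 18.05 ee [0.5997 0.3433 0.143 ] op 0.0423 gf 0.0 F [-1.1 -0.4 -0.9] yaw err deg -0.26 tilt [-0.     0.002 -1.   ]
d mm [  1.8  -5.3 -93. ] shares [-0.0035 -0.0109  0.1859]
[np.float64(0.501), np.float64(-0.116), np.float64(0.066), np.float64(0.028)] {'scene': (np.float64(17.336202034714265), np.float64(0.5035000000000001), np.float64(-0.1135)), 'top': (np.float64(21.388356856315013), np.float64(0.503), np.float64(-0.1165))}
[np.float64(0.501), np.float64(-0.116), np.float64(0.04), np.float64(0.042)] {'scene': (np.float64(13.52906978515319), np.float64(0.492), np.float64(-0.125)), 'top': (np.float64(17.286275600863696), np.float64(0.5015000000000001), np.float64(-0.1165))}
[np.float64(0.501), np.float64(-0.116), np.float64(0.034), np.float64(0.055)] {'scene': (np.float64(17.10900729117867), np.float64(0.501), np.float64(-0.1145)), 'top': (np.float64(21.367796256287363), np.float64(0.501), np.float64(-0.1155))}
```

```bash
C="python3 -m crank"
$C '-.0035 -.011 .02 0 0 0; -.0035 -.011 .06 0 0 0; -.0035 -.011 .1 0 0 0; -.0035 -.011 .14 0 0 0; -.0035 -.011 .186 0 0 0' >/dev/null
$C '0 0 .015 0 0 0; 0 0 .03 0 0 0; 0 0 .045 0 0 0; 0 0 .054 0 0 0; 0 0 .054 0 0 0'|grep -E 'pos|ft'
python3 go.py .6015 .338 .021
python3 - <<'E'
from rig import *; import cv2
a=get_image("top")[180:240,175:250]; b=get_image("scene")[245:300,370:440]
cv2.imwrite("pics/l1.png",cv2.hconcat([cv2.resize(a,(400,320),interpolation=2),cv2.resize(b,(400,320),interpolation=2)])[:,:,::-1])
E
```

```text
ee_pos: [0.6025, 0.3334, 0.0224]
ft_force: [-0.4, -0.2, 0.0]
t 19.15 ee [0.6025 0.3334 0.0224] op 0.0425 gf 0.0 F [-0.4 -0.2  0. ] yaw err deg -0.0 tilt [-0. -0. -1.]
d mm [-1.   4.6 -1.4] shares [0.002  0.0092 0.0027]
```

View pics/l1.png

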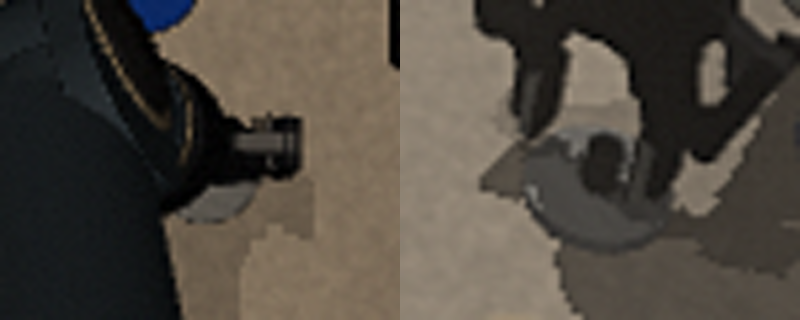

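The knob at (605,165) in the crop lies between the fingers but nearer the +y one. I'll shift 4.6 mm in y and close.

```bash
C="python3 -m crank"
$C '.002 .005 .002 0 0 0; .002 .0092 .002 0 0 0; .002 .0092 .002 0 0 0; .002 .0092 .002 0 0 0; .002 .0092 .002 0 0 0' |grep -E 'pos|ft'
$C '0 0 0 0 0 0; 0 0 0 0 0 0; 0 0 0 0 0 0; 0 0 0 0 0 0; 0 0 0 0 0 0' -1 50 | grep -E 'pos|ft|open|grasp'
$C '0 0 0 0 0 0; 0 0 0 0 0 0; 0 0 0 0 0 0; 0 0 0 0 0 0; 0 0 0 0 0 0' | grep -E 'pos|ft|open|grasp'
$C '0 0 -.01 0 0 0; 0 0 -.04 0 0 0; 0 0 -.08 0 0 0; 0 0 -.14 0 0 0; 0 0 -.2 0 0 0' >/dev/null
python3 go.py .501 -.116 .13
python3 see.py .6015 .338 .108 .03
```

```text
ee_pos: [0.6017, 0.3381, 0.0216]
ft_force: [-0.1, 0.4, 0.2]
ee_pos: [0.6018, 0.3382, 0.0218]
ft_force: [0.1, -0.5, 2.1]
opening: 0.0135
grasp_force: 48.8
ee_pos: [0.6018, 0.3382, 0.0218]
ft_force: [0.4, -0.1, 3.7]
opening: 0.014
grasp_force: 49.0
t 21.25 ee [0.6012 0.3381 0.1229] op 0.0134 gf 48.8 F [0.6 0.3 0. ] yaw err deg -0.01 tilt [-0.001 -0.    -1.   ]
d mm [-100.2 -454.1    7.1] shares [ 0.2007 -0.9081 -0.0138]
[np.float64(0.6015), np.float64(0.338), np.float64(0.108), np.float64(0.03)] {'scene': (np.float64(17.565961749391462), np.float64(0.6085), np.float64(0.3415)), 'top': (np.float64(13.126287871142397), np.float64(0.6040000000000001), np.float64(0.338))}
```

```bash
C="python3 -m crank"
$C '.01 -.03 0 0 0 0; .03 -.1 0 0 0 0; .05 -.18 0 0 0 0; .07 -.27 0 0 0 0; .08 -.35 0 0 0 0' >/dev/null
$C '.02 -.08 0 0 0 0; .04 -.16 0 0 0 0; .06 -.24 0 0 0 0; .08 -.32 0 0 0 0; .1 -.38 0 0 0 0' >/dev/null
$C '.01 -.05 0 0 0 0; .02 -.1 0 0 0 0; .02 -.14 0 0 0 0; .02 -.17 0 0 0 0; .02 -.178 0 0 0 0' >/dev/null
$C '0 0 0 0 0 0; 0 0 0 0 0 0; 0 0 0 0 0 0; 0 0 0 0 0 0; 0 0 0 0 0 0' >/dev/null
python3 go.py .501 -.116 .091
```

```text
t 23.35 ee [ 0.5017 -0.1153  0.1215] op 0.0134 gf 48.8 F [-0.4  0.7 -1.4] yaw err deg -0.06 tilt [-0.  0. -1.]
d mm [ -0.7  -0.7 -30.5] shares [ 0.0014 -0.0015  0.061 ]
```

```bash
C="python3 -m crank"
$C '.0014 -.0015 .01 0 0 0; .0014 -.0015 .025 0 0 0; .0014 -.0015 .04 0 0 0; .0014 -.0015 .053 0 0 0; .0014 -.0015 .06 0 0 0' >/dev/null
python3 go.py .501 -.116 .088
python3 - <<'E'
from rig import *; import cv2
b=get_image("scene")[145:195,265:325]; a=get_image("top")[215:275,345:410]
cv2.imwrite("pics/l2.png",cv2.hconcat([cv2.resize(a,(360,332),interpolation=2),cv2.resize(b,(400,332),interpolation=2)])[:,:,::-1])
E
```

```text
t 23.85 ee [ 0.5004 -0.1165  0.0904] op 0.0136 gf 48.8 F [ 0.1  0.3 -1. ] yaw err deg 0.0 tilt [-0.002  0.    -1.   ]
d mm [ 0.6  0.5 -2.4] shares [-0.0012  0.0011  0.0049]
```

View pics/l2.png

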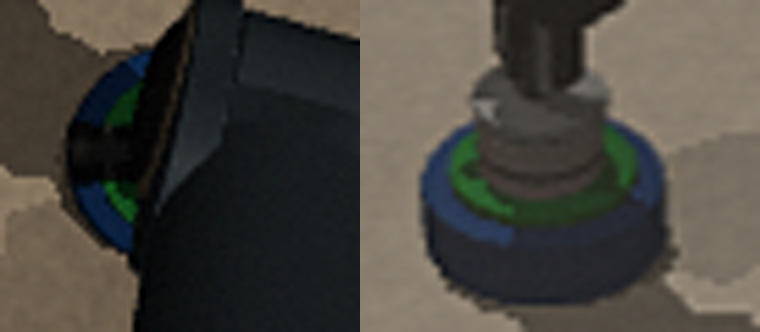

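The lid spans columns 472–610 and the puck below it spans about 478–604, so they are concentric. I'll lower it gently.

```bash
C="python3 -m crank"
$C '-.001 .001 .001 0 0 0; -.001 .001 .002 0 0 0; -.001 .001 .003 0 0 0; -.001 .001 .0035 0 0 0; -.001 .001 .0035 0 0 0' |grep -E 'pos|ft'
$C '0 0 0.0005 0 0 0; 0 0 0.001 0 0 0; 0 0 .0015 0 0 0; 0 0 .0015 0 0 0; 0 0 .0015 0 0 0' |grep -E 'pos|ft'
```

```text
ee_pos: [0.5015, -0.1161, 0.0899]
ft_force: [-0.6, 1.5, -0.1]
ee_pos: [0.5014, -0.1161, 0.089]
ft_force: [0.6, -0.4, -0.2]
```

```bash
C="python3 -m crank"
$C '0 0 0.0005 0 0 0; 0 0 0.001 0 0 0; 0 0 .001 0 0 0; 0 0 .001 0 0 0; 0 0 .001 0 0 0' |grep -E 'pos|ft'
```

```text
ee_pos: [0.5015, -0.1161, 0.0885]
ft_force: [0.7, 0.1, 0.7]
```

```bash
C="python3 -m crank"
$C '0 0 0.0005 0 0 0; 0 0 0.001 0 0 0; 0 0 .001 0 0 0; 0 0 .001 0 0 0; 0 0 .001 0 0 0' |grep -E 'pos|ft'
$C '0 0 0.0005 0 0 0; 0 0 0.001 0 0 0; 0 0 .001 0 0 0; 0 0 .001 0 0 0; 0 0 .001 0 0 0' |grep -E 'pos|ft'
```

```text
ee_pos: [0.5015, -0.1161, 0.088]
ft_force: [-0.7, -0.3, -0.7]
ee_pos: [0.5015, -0.1161, 0.0877]
ft_force: [-0.9, -0.6, 3.2]
```

```bash
C="python3 -m crank"
$C '0 0 0 0 0 0; 0 0 0 0 0 0; 0 0 0 0 0 0; 0 0 0 0 0 0; 0 0 0 0 0 0' 0 20| grep open
$C '0 0 -.02 0 0 0; 0 0 -.08 0 0 0; 0 0 -.16 0 0 0; 0 -.06 -.2 0 0 0; 0 -.14 -.2 0 0 0' >/dev/null
$C '-.04 -.08 0 0 0 0; -.08 -.16 0 0 0 0; -.12 -.24 0 0 0 0; -.135 -.28 0 0 0 0; -.135 -.284 0 0 0 0' 1 >/dev/null
python3 go.py .568 -.328 .12 .568 -.328 .04
python3 see.py .503 -.116 .074 .03 .503 -.116 .094 .008
```

```text
opening: 0.0428
t 27.95 ee [ 0.5689 -0.3319  0.1879] op 0.0854 gf 0.0 F [-0.2 -0.3  0.7] yaw err deg 0.24 tilt [ 0.    -0.003 -1.   ]
d mm [ -0.9   3.9 -67.9] shares [0.0018 0.0081 0.1358]
d mm [  -0.9    3.9 -147.9] shares [0.0018 0.0085 0.2958]
[np.float64(0.503), np.float64(-0.116), np.float64(0.074), np.float64(0.03)] {'scene': (np.float64(13.574328556200378), np.float64(0.504), np.float64(-0.1135)), 'top': (np.float64(20.046821319183536), np.float64(0.5025), np.float64(-0.1165))}
[np.float64(0.503), np.float64(-0.116), np.float64(0.094), np.float64(0.008)] {'scene': (np.float64(17.922246382368073), np.float64(0.5025), np.float64(-0.114)), 'top': (np.float64(18.83416326971875), np.float64(0.5015000000000001), np.float64(-0.115))}
```

The lid is within about 0.5 mm of the puck. Next is the bottle.

```bash
C="python3 -m crank"
$C '.002 .008 .02 0 0 0; .002 .008 .05 0 0 0; .002 .008 .08 0 0 0; .002 .008 .12 0 0 0; .002 .008 .14 0 0 0' >/dev/null
python3 go.py .568 -.328 .041
$C '0 0 .03 0 0 0; 0 0 .07 0 0 0; 0 0 .11 0 0 0; 0 0 .14 0 0 0; 0 0 .152 0 0 0' >/dev/null
python3 go.py .568 -.328 .041
```

```text
t 28.55 ee [ 0.5666 -0.3224  0.1145] op 0.0854 gf 0.0 F [-0.5 -0.7 -1.2] yaw err deg -0.06 tilt [-0.004  0.002 -1.   ]
d mm [  1.4  -5.6 -73.5] shares [-0.0034 -0.0115  0.147 ]
t 29.05 ee [ 0.5671 -0.3235  0.0395] op 0.0854 gf 0.0 F [0.2 0.4 0.1] yaw err deg -0.01 tilt [-0.003  0.001 -1.   ]
d mm [ 0.9 -4.5  1.5] shares [-0.0019 -0.0091 -0.0031]
```

```bash
C="python3 -m crank"
$C '-.002 -.005 0 0 0 0; -.002 -.009 0 0 0 0; -.002 -.009 0 0 0 0; -.002 -.009 0 0 0 0; -.002 -.009 0 0 0 0' >/dev/null
$C '0 0 0 0 0 0; 0 0 0 0 0 0; 0 0 0 0 0 0; 0 0 0 0 0 0; 0 0 0 0 0 0' -1 35 | grep -E 'pos|ft|open|grasp'
$C '0 0 0 0 0 0; 0 0 0 0 0 0; 0 0 0 0 0 0; 0 0 0 0 0 0; 0 0 0 0 0 0' | grep -E 'pos|ft|open|grasp'
$C '0 0 -.01 0 0 0; 0 0 -.04 0 0 0; 0 0 -.08 0 0 0; 0 0 -.14 0 0 0; 0 0 -.2 0 0 0' >/dev/null
$C '0 0 -.02 0 0 0; 0 0 -.04 0 0 0; 0 0 -.04 0 0 0; 0 0 -.04 0 0 0; 0 0 -.04 0 0 0' >/dev/null
python3 go.py .598 .138 .16
python3 see.py .569 -.328 .215 .0165
```

```text
ee_pos: [0.5692, -0.3284, 0.0418]
ft_force: [-0.5, 2.5, 3.5]
opening: 0.0451
grasp_force: 36.2
ee_pos: [0.5692, -0.3284, 0.0418]
ft_force: [-0.8, 2.2, 5.2]
opening: 0.0452
grasp_force: 36.4
t 31.55 ee [ 0.5682 -0.3281  0.1599] op 0.0446 gf 36.1 F [ 0.  -0.4 -1.5] yaw err deg -0.01 tilt [-0.003  0.001 -1.   ]
d mm [2.980e+01 4.661e+02 1.000e-01] shares [-5.980e-02  9.321e-01  9.000e-04]
[np.float64(0.569), np.float64(-0.328), np.float64(0.215), np.float64(0.0165)] {'scene': (np.float64(8.518389136991303), np.float64(0.5599999999999999), np.float64(-0.3315)), 'top': (np.float64(9.824472640527674), np.float64(0.578), np.float64(-0.32))}
```

```bash
C="python3 -m crank"
$C '-.01 .03 0 0 0 0; -.03 .1 0 0 0 0; -.045 .18 0 0 0 0; -.06 .27 0 0 0 0; -.06 .35 0 0 0 0' >/dev/null
$C '0 .08 0 0 0 0; 0 .16 0 0 0 0; 0 .24 0 0 0 0; 0 .32 0 0 0 0; 0 .38 0 0 0 0' >/dev/null
$C '0 .06 0 0 0 0; 0 .12 0 0 0 0; 0 .16 0 0 0 0; 0 .19 0 0 0 0; 0 .2 0 0 0 0' >/dev/null
$C '0 0 0 0 0 0; 0 0 0 0 0 0; 0 0 0 0 0 0; 0 0 0 0 0 0; 0 0 0 0 0 0' >/dev/null
python3 go.py .598 .138 .055
```

```text
t 33.65 ee [0.599  0.1356 0.1616] op 0.0451 gf 36.2 F [ 1.1  0.2 -1.1] yaw err deg 0.07 tilt [ 0. -0. -1.]
d mm [  -1.     2.4 -106.6] shares [0.0021 0.0048 0.2132]
```

```bash
C="python3 -m crank"
$C '.002 .005 .03 0 0 0; .002 .005 .075 0 0 0; .002 .005 .125 0 0 0; .002 .005 .175 0 0 0; .002 .005 .21 0 0 0' >/dev/null
$C '0 0 0 0 0 0; 0 0 .005 0 0 0; 0 0 .01 0 0 0; 0 0 .014 0 0 0; 0 0 .016 0 0 0' |grep -E 'pos|ft'
python3 go.py .598 .138 .044
```

```text
ee_pos: [0.5983, 0.139, 0.0491]
ft_force: [0.3, -0.9, -1.9]
t 34.65 ee [0.5983 0.139  0.0491] op 0.0448 gf 36.3 F [ 0.3 -0.9 -1.9] yaw err deg -0.0 tilt [ 0.001  0.    -1.   ]
d mm [-0.3 -1.  -5.1] shares [ 0.0006 -0.0021  0.0102]
```

```bash
C="python3 -m crank"
$C '0 -.002 .003 0 0 0; 0 -.002 .006 0 0 0; 0 -.002 .009 0 0 0; 0 -.002 .0105 0 0 0; 0 -.002 .0105 0 0 0' |grep -E 'pos|ft'
$C '0 0 .001 0 0 0; 0 0 .002 0 0 0; 0 0 .002 0 0 0; 0 0 .002 0 0 0; 0 0 .002 0 0 0' |grep -E 'pos|ft'
$C '0 0 .001 0 0 0; 0 0 .0015 0 0 0; 0 0 .0015 0 0 0; 0 0 .0015 0 0 0; 0 0 .0015 0 0 0' |grep -E 'pos|ft'
```

```text
ee_pos: [0.5978, 0.1379, 0.0431]
ft_force: [0.1, 0.2, -2.5]
ee_pos: [0.598, 0.1379, 0.0423]
ft_force: [1.0, 0.9, -2.1]
ee_pos: [0.5981, 0.138, 0.0418]
ft_force: [-1.0, -0.3, 1.9]
```

```bash
C="python3 -m crank"
$C '0 0 .0005 0 0 0; 0 0 .001 0 0 0; 0 0 .001 0 0 0; 0 0 .001 0 0 0; 0 0 .001 0 0 0' |grep -E 'pos|ft'
$C '0 0 0 0 0 0; 0 0 0 0 0 0; 0 0 0 0 0 0; 0 0 0 0 0 0; 0 0 0 0 0 0' .8 20| grep open
$C '0 0 -.02 0 0 0; 0 0 -.08 0 0 0; 0 0 -.16 0 0 0; 0 0 -.24 0 0 0; 0 0 -.28 0 0 0' >/dev/null
$C '.06 .08 0 0 0 0; .12 .16 0 0 0 0; .18 .24 0 0 0 0; .24 .32 0 0 0 0; .29 .38 0 0 0 0' .2 >/dev/null
python3 go.py .445 .343 .08 .445 .343 .015
python3 see.py .5985 .138 .095 .0165
```

```text
ee_pos: [0.5981, 0.138, 0.0418]
ft_force: [-2.0, -0.5, 6.9]
opening: 0.0772
t 38.15 ee [0.4508 0.3307 0.182 ] op 0.0512 gf 0.0 F [ 0.2  1.1 -0.4] yaw err deg -0.15 tilt [ 0.     0.002 -1.   ]
d mm [  -5.8   12.3 -102. ] shares [0.0116 0.0242 0.2041]
d mm [  -5.8   12.3 -167. ] shares [0.0116 0.024  0.3341]
[np.float64(0.5985), np.float64(0.138), np.float64(0.095), np.float64(0.0165)] {'scene': (np.float64(18.962175446629082), np.float64(0.598), np.float64(0.1395)), 'top': (np.float64(19.926264203669618), np.float64(0.6), np.float64(0.137))}
```

The bottle is at (.599,.138), a gap of about 20.5 mm. Last is the vial.

```bash
C="python3 -m crank"
$C '.012 .024 .03 0 0 0; .012 .024 .08 0 0 0; .012 .024 .13 0 0 0; .012 .024 .17 0 0 0; .012 .024 .2 0 0 0' >/dev/null
$C '0 0 0 0 0 0; 0 0 0 0 0 0; 0 0 0 0 0 0; 0 0 0 0 0 0; 0 0 0 0 0 0'>/dev/null
python3 go.py .445 .343 .015
```

```text
t 39.25 ee [0.4473 0.3402 0.0818] op 0.0511 gf 0.0 F [ 0.1 -0.7  0. ] yaw err deg 0.0 tilt [ 0.001  0.001 -1.   ]
d mm [ -2.3   2.8 -66.8] shares [0.0048 0.0055 0.1336]
```

```bash
C="python3 -m crank"
$C '.005 .0055 .02 0 0 0; .005 .0055 .05 0 0 0; .005 .0055 .09 0 0 0; .005 .0055 .12 0 0 0; .005 .0055 .134 0 0 0' >/dev/null
$C '0 0 0 0 0 0; 0 0 0 0 0 0; 0 0 0 0 0 0; 0 0 0 0 0 0; 0 0 0 0 0 0'|grep -E 'pos|ft'
python3 - <<'E'
from rig import *; import cv2
b=get_image("scene")[210:265,410:480]; a=get_image("top")[240:300,170:245]
cv2.imwrite("pics/v1.png",cv2.hconcat([cv2.resize(a,(360,320),interpolation=2),cv2.resize(b,(400,320),interpolation=2)])[:,:,::-1])
E
```

```text
ee_pos: [0.4447, 0.3429, 0.0146]
ft_force: [-0.3, 0.4, -0.0]
```

View pics/v1.png

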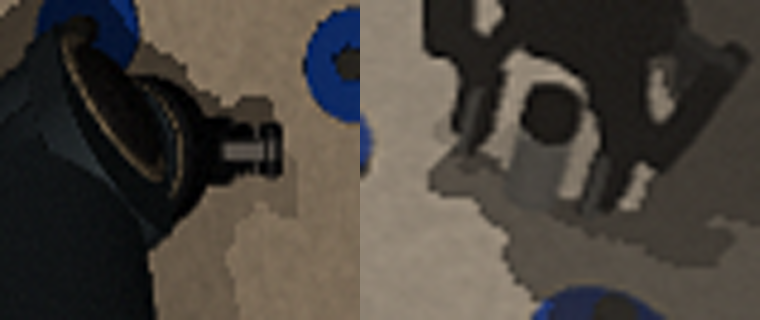

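The vial at (545,150) in the crop stands upright between the fingers. I'll grip it and lift.

```bash
C="python3 -m crank"
$C '0 0 0 0 0 0; 0 0 0 0 0 0; 0 0 0 0 0 0; 0 0 0 0 0 0; 0 0 0 0 0 0' -1 25 | grep -E 'pos|ft|open|grasp'
$C '0 0 0 0 0 0; 0 0 0 0 0 0; 0 0 0 0 0 0; 0 0 0 0 0 0; 0 0 0 0 0 0' | grep -E 'pos|ft|open|grasp'
$C '0 0 -.01 0 0 0; 0 0 -.04 0 0 0; 0 0 -.08 0 0 0; 0 0 -.14 0 0 0; 0 0 -.2 0 0 0' >/dev/null
$C '-.01 -.03 0 0 0 0; -.02 -.1 0 0 0 0; -.03 -.18 0 0 0 0; -.05 -.26 0 0 0 0; -.06 -.33 0 0 0 0' >/dev/null
$C '-.01 -.08 0 0 0 0; -.02 -.16 0 0 0 0; -.04 -.24 0 0 0 0; -.05 -.3 0 0 0 0; -.055 -.33 0 0 0 0' >/dev/null
$C '0 0 0 0 0 0; 0 0 0 0 0 0; 0 0 0 0 0 0; 0 0 0 0 0 0; 0 0 0 0 0 0'>/dev/null
python3 go.py .502 .009 .025
```

```text
ee_pos: [0.4445, 0.3427, 0.0141]
ft_force: [0.9, 0.2, 1.3]
opening: 0.0236
grasp_force: 24.4
ee_pos: [0.4444, 0.3427, 0.0141]
ft_force: [-0.2, 1.0, 1.8]
opening: 0.0236
grasp_force: 24.4
t 43.35 ee [0.5018 0.0138 0.114 ] op 0.0233 gf 24.6 F [ 0.5  0.3 -0.2] yaw err deg -0.12 tilt [-0.  0. -1.]
d mm [  0.2  -4.8 -89. ] shares [-0.0004 -0.0096  0.178 ]
```

```bash
C="python3 -m crank"
$C '0 -.005 .02 0 0 0; 0 -.0096 .06 0 0 0; 0 -.0096 .11 0 0 0; 0 -.0096 .15 0 0 0; 0 -.0096 .176 0 0 0' >/dev/null
$C '0 0 0 0 0 0; 0 0 .005 0 0 0; 0 0 .01 0 0 0; 0 0 .014 0 0 0; 0 0 .016 0 0 0' |grep -E 'pos|ft'
python3 go.py .502 .009 .0155
```

```text
ee_pos: [0.5023, 0.0079, 0.0184]
ft_force: [-0.5, -0.6, -0.9]
t 44.35 ee [0.5023 0.0079 0.0184] op 0.0236 gf 24.6 F [-0.5 -0.6 -0.9] yaw err deg -0.01 tilt [ 0.001  0.    -1.   ]
d mm [-0.3  1.1 -2.9] shares [0.0005 0.0022 0.0058]
```

```bash
C="python3 -m crank"
$C '0 .002 .002 0 0 0; 0 .002 .004 0 0 0; 0 .002 .006 0 0 0; 0 .002 .006 0 0 0; 0 .002 .006 0 0 0' |grep -E 'pos|ft'
$C '0 0 .001 0 0 0; 0 0 .002 0 0 0; 0 0 .002 0 0 0; 0 0 .002 0 0 0; 0 0 .002 0 0 0' |grep -E 'pos|ft'
```

```text
ee_pos: [0.5019, 0.0088, 0.015]
ft_force: [-0.1, 0.2, 0.8]
ee_pos: [0.502, 0.0089, 0.0141]
ft_force: [-0.6, -0.2, 1.4]
```

```bash
C="python3 -m crank"
$C '0 0 .0005 0 0 0; 0 0 .001 0 0 0; 0 0 .001 0 0 0; 0 0 .001 0 0 0; 0 0 .001 0 0 0' |grep -E 'pos|ft'
$C '0 0 0 0 0 0; 0 0 0 0 0 0; 0 0 0 0 0 0; 0 0 0 0 0 0; 0 0 0 0 0 0' .2 20| grep open
$C '0 0 -.02 0 0 0; 0 0 -.08 0 0 0; 0 0 -.16 0 0 0; 0 0 -.24 0 0 0; 0 0 -.3 0 0 0' >/dev/null
$C '0 .08 0 0 0 0; 0 .16 0 0 0 0; 0 .24 0 0 0 0; 0 .32 0 0 0 0; 0 .4 0 0 0 0' >/dev/null
$C '0 .08 0 0 0 0; 0 .16 0 0 0 0; 0 .24 0 0 0 0; 0 .32 0 0 0 0; 0 .4 0 0 0 0'
python3 see.py .502 .009 .054 .0125 .599 .138 .095 .0165 .503 -.116 .074 .03 .504 .134 .031 .03
python3 - <<'E'
from rig import *; import cv2
a=get_image("top")[130:290,260:420]; b=get_image("scene")[130:270,250:410]
f=lambda i:cv2.convertScaleAbs(cv2.resize(i,(400,400*i.shape[0]//i.shape[1]),interpolation=2),alpha=1.4)
a,b=f(a),f(b); b=cv2.copyMakeBorder(b,0,a.shape[0]-b.shape[0],0,0,0)
cv2.imwrite("pics/end.png",cv2.hconcat([a,b])[:,:,::-1])
E
```

```text
ee_pos: [0.502, 0.0089, 0.014]
ft_force: [-2.0, -0.2, 6.7]
opening: 0.0515
clock: 47.85
ee_pos: [0.5017, 0.4103, 0.1644]
ee_rot: [0.0, 0.0, 1.0, 0.0]
ft_force: [0.2, -0.4, -0.3]
opening: 0.0516
grasp_force: 0.0
[np.float64(0.502), np.float64(0.009), np.float64(0.054), np.float64(0.0125)] {'scene': (np.float64(22.368851709720136), np.float64(0.502), np.float64(0.010499999999999999)), 'top': (np.float64(25.652684374827018), np.float64(0.502), np.float64(0.009499999999999998))}
[np.float64(0.599), np.float64(0.138), np.float64(0.095), np.float64(0.0165)] {'scene': (np.float64(19.21491316362723), np.float64(0.598), np.float64(0.1395)), 'top': (np.float64(20.10000692170959), np.float64(0.6), np.float64(0.137))}
[np.float64(0.503), np.float64(-0.116), np.float64(0.074), np.float64(0.03)] {'scene': (np.float64(15.59235283299978), np.float64(0.5005), np.float64(-0.116)), 'top': (np.float64(25.90817080892994), np.float64(0.5025), np.float64(-0.1165))}
[np.float64(0.504), np.float64(0.134), np.float64(0.031), np.float64(0.03)] {'scene': (np.float64(15.32767903172768), np.float64(0.509), np.float64(0.135)), 'top': (np.float64(15.976512949979792), np.float64(0.507), np.float64(0.1345))}
```

View pics/end.png

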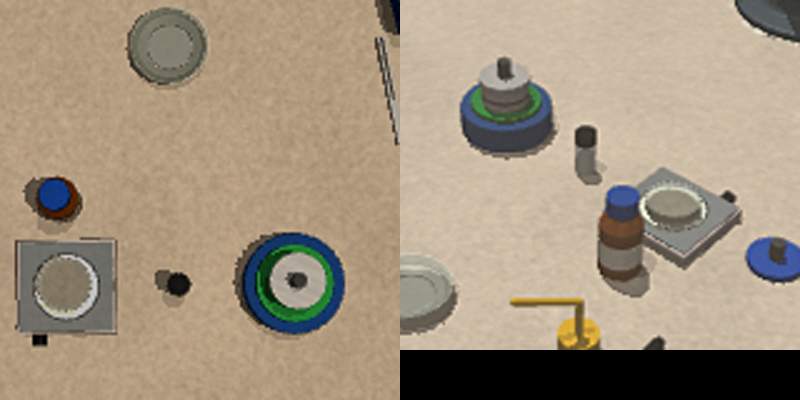

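The final view shows everything placed and upright: dish on the window (66,287), vial (178,284), lid and puck on the pad (297,281), bottle behind the plate (57,197). The big dish has not moved. I'll hand it in.

```bash
python3 -c "
from rig import *
print(close_job())"
```

```text
the job is handed in; nothing more can be done
None
```

The job is handed in: dish, puck, lid, bottle and vial are in place and upright, set in the order asked (48 s of 115), by camera about 1–3 mm from their marks, the dish least certain; the bottle gap is about 2 cm and the large dish was left alone.

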